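# Turn a valve manifold between two port checks

## Task

Take the valve manifold that has a brass fitting on one end only, stand it on the table with a long side square against the middle of the port-check bracket's rubber-faced upright, and keep it still there for about a second. Then lift it, give it a quarter turn, set it down with its plain end square against the middle of the upright, and let go. Leave the manifold with two fittings alone.

Things in the scene. Friction and masses are not known exactly. Their poses are not given: they have to be found in the camera images.
- valve: Manifold to check, loose, 0.28-0.56 kg: aluminium block 90 (x) x 50 (y) x 28 mm high; on mid-top a black square cap 32 x 32 mm, sides parallel to the block's, 28 to 70 mm above the underside (4 mm nut on it): grip this. A brass fitting, 18 mm thick, juts 25 mm from the +x end only. Origin: centre of underside, z up. Starts upright on a fixed black rubber mat, 190 x 290 x 3 mm.
- plain_end (a point): Centre of the manifold's plain end face: 45 mm from the manifold's origin along its -x, 14 mm above the underside.
- twin: Look-alike on the same mat, to be left alone: same block, cap, size and origin, but a brass fitting on each end. About 150 mm from the other; either may be on the left.
- bracket: Port-check bracket, fixed: steel angle 150 mm wide, upright 22 mm high faced with a 140 mm black rubber strip; it reads parts up to 15 mm off. Origin: on the table, middle of the strip's front face; -x points out of the face, robot's side, where the manifold stands on bare table; y along the face. Leg and low grey box lie behind. Parts under 20 mm high lie 110 mm either side.
There are look-alikes about, which are no part of the job. Leave any green or red look-alike of the valve alone.

How it is judged:
By the outcome, as a careful person would: the job done as asked, in the order asked, and still so for the second after the job is handed in, with the robot touching nothing.
It also fails if it takes over 45 s, if anything falls off the work surface, if the arm or the gripper's body presses on something with over 40 N, if the wrist force passes 120 N, or if a joint passes its speed limit or range.

## Robot

A 6-joint arm with a two-finger parallel gripper is mounted at the origin on the work surface. World frame = base frame: x ahead of the robot, y to its left, z up, the work surface at z = 0. Lengths are in m, angles in rad, forces in N, time in s.
With the tool pointing down it reaches from about 0.225 to 0.725 m from the base axis. Payload 3.1 kg.
Tool frame: the origin (TCP) lies at the very end of the fingers, on their centre line; the grasp point (between the pads) lies 19 mm behind it (robot.grip_depth is the z of the grasp point in the tool frame, in m); z points along the fingers, y is the line along which they close (so a half turn about z gives the same grasp; the last joint's range is limited). The gripper opens to 85 mm and grips with 20 to 120 N. Pads are 22 mm wide; open, the fingers measure 114 mm over their backs; the gripper's body (76 mm by 85 mm) begins 54 mm behind the grasp point. The pads swing forward as they close: fully open they stand 13 mm farther back than shut.
Start: joints at [1.188, 0.048, 0.099, 1.622, 0, 1.443], TCP at [0.132, 0.508, 0.202] pointing down, gripper open.
Joint ranges: [-2.91, 2.91], [-0.99, 1.94], [-1.21, 1.42], [-2.12, 2.29], [-1.49, 1.47], [-3.14, 3.14]. Speed limits (rad/s): [2.79, 2.79, 3.14, 3.14, 3.14, 3.14].

## Interface

Orientations are given as a unit quaternion [x, y, z, w].
In Python, from cell import telemetry, vision, ticket, spotter, robot gives the robot as it stands.
- The arm moves only by the tool send_rows, never from a script. Its argument "series" is one flat list of numbers, 7 for each row, row after row: the turn, a rotation vector about the tool's x, y, z in rad, then the shift along the tool's x, y, z in cm, then the finger opening in cm, from 0 to 8.54. In form: [ax, ay, az, dx, dy, dz, fingers, ax, ay, az, dx, dy, dz, fingers, ...]. A call has 1 to 8 rows; each row shifts and turns the commanded pose from where the row before left it, along the tool's axes as they then stand; what a row does not reach is not made up. A row lasts 1/10 s, in which the tool goes at most 50 mm and 8.59 degrees, less where a joint would pass 70% of its speed; a pose out of reach is approached as far as the arm can. A call is refused whole if a number of a shift passes 5 or a number of a turn 0.15, either way. A call with a gripper value outside its range is refused whole. The fingers move at their own pace and stop on an object; the grip force is fixed at half the most. Time passes only in rows, so rows that do not move let the fingers close. It gives the time, the measured TCP pose, the force, the opening and the grip force at its end, in the units of the state.
- telemetry.sense(): the state, without advancing time (a new reading comes with each control period).
- vision.snapshot(name): name is "scene" or "top"; returns the picture (400x640x3 uint8, red, green, blue); there is no depth.
- vision.camera_params(name): a dict with "fov_y" (degrees; the focal length in pixels is half the picture's height over the tangent of half this angle, whatever the lens; pixels are square), "cx", "cy" (the principal point, pixels), "cam_to_world" (4x4, takes a point from camera to world coordinates). Camera axes: x right, y up, looking along -z (the intrinsics and any distortion apply to the point x, -y, -z); pixel columns grow to the right and rows downward; lengths in m; the calibration is good to about 2 mm. A picture is of the moment at which its call begins. camera_params takes no time and is no camera call.
- ticket.finish_job(): hands the job in; it is judged then, once.
Trained networks look in the newest picture that a camera, given by its name, has taken for a name from the list of things; names that differ only in an ending like _2 or _b are one class to them, and where a whole thing is asked for, a point or a joint stands for the part that bears it (a point fixed in the world has none). Each returns a list of dicts, best first, with "conf" (0 to 1); they miss things now and then, are a little off and sometimes report something else, mostly with a low value. They report only what shows in the picture. A call takes as long as a camera call. They do not tell look-alikes from the thing itself.
- spotter.silhouettes(camera, target): "region" (400x640 bool, what is visible of it) and "pixel" ([column, row] in pixels, amid what is visible of it).
The state is a dict: "clock": time; "joint_pos": joint angles; "joint_vel": joint speeds; "joint_torque": joint torques, N m; "ee_pos": TCP position; "ee_rot": TCP orientation; "wrist_force": force on the tool from outside, world axes, zero at the start; "moment": the same for the moment, N m; "gripper_width": finger opening in m; "finger_force": force on a finger pad.
Only numpy, scipy, OpenCV 4.12 (cv2) and the standard library are available. Lean on these libraries where they do the work, as an engineer would, in place of code of your own. Each camera call takes 0.05 s, during which the arm holds its last target. There are 200 camera calls.

## Working session

There is one attempt and no reset: what is moved stays moved. The work goes in short steps, Python scripts to look and compute and a tool call to move; the robot and the scene stay as the last step left them, time stands still between calls to the robot, and variables do not carry over. Pictures are saved under pics/ and viewed, at most 10 in all, crops included, and the job is handed in when it is done.

Besides the shell and the picture viewer there is one more tool, called in YAML: its name, and indented under it one key for each argument. send_rows: Moves the arm, as the interface text tells. Its arguments: {"type":"object","properties":{"series":{"type":"array"}},"required":["series"]}

```bash
ls; mkdir -p pics; python3 - <<'E'
from cell import telemetry, vision, ticket, spotter, robot
import cv2, numpy as np
np.set_printoptions(precision=4,suppress=True)
print(robot.grip_depth, telemetry.sense())
for n in("scene","top"):
    p=vision.camera_params(n); print(n,p)
    im=vision.snapshot(n); cv2.imwrite(f"pics/{n}0.png",im[:,:,::-1])
    for t in("valve","twin","bracket"):
        for d in spotter.silhouettes(n,t):
            print(n,t,d["conf"],d["pixel"],d["region"].sum())
E
```

```text
pics
-0.0187 {'clock': 0.0, 'joint_pos': array([1.1882, 0.0488, 0.0976, 1.622 , 0.    , 1.443 ]), 'joint_vel': array([-0.0012,  0.0002, -0.0004,  0.    ,  0.0001, -0.0007]), 'joint_torque': array([  0.0018, -33.878 ,  32.0018,   0.0202,   0.0001,   0.    ]), 'ee_pos': array([0.1321, 0.5074, 0.2003]), 'ee_rot': array([ 0.1271,  0.9919, -0.0012, -0.0003]), 'wrist_force': array([-0.3136,  0.2893,  0.7173]), 'moment': array([-0.0109,  0.0374,  0.0519]), 'finger_force': 0.0, 'gripper_width': 0.08506118797430255}
scene {'fov_y': 42.578310460394555, 'cx': 322.17317038754953, 'cy': 198.77637898102623, 'cam_to_world': array([[ 0.554 , -0.5177,  0.652 ,  1.2115],
       [ 0.8325,  0.3465, -0.4322, -0.5003],
       [-0.0022,  0.7823,  0.623 ,  0.7829],
       [ 0.    ,  0.    ,  0.    ,  1.    ]])}
scene valve 0.86 [362.6, 121.7] 595
scene valve 0.69 [357.2, 169.6] 677
scene valve 0.68 [428.4, 197.2] 1136
scene valve 0.65 [411.7, 145.3] 818
scene twin 0.95 [388.3, 224.2] 1183
scene bracket 0.66 [300.5, 288.7] 1970
scene bracket 0.2 [429.8, 196.2] 1079
top {'fov_y': 49.770118352929366, 'cx': 313.5558606337366, 'cy': 193.66205783276456, 'cam_to_world': array([[ 0.0262,  0.9979, -0.059 ,  0.3265],
       [-0.9995,  0.0251, -0.0183,  0.0225],
       [-0.0168,  0.0595,  0.9981,  1.1365],
       [ 0.    ,  0.    ,  0.    ,  1.    ]])}
top valve 0.91 [263.3, 207.7] 761
top valve 0.68 [198.0, 272.6] 710
top valve 0.61 [235.9, 135.1] 795
top valve 0.56 [195.5, 203.1] 733
top twin 0.85 [295.9, 124.7] 829
top bracket 0.71 [392.7, 110.4] 1147
```

```bash
python3 - <<'E'
import cv2, numpy as np
a=cv2.imread("pics/top0.png")[70:310,150:450]; b=cv2.imread("pics/scene0.png")[90:340,230:490]
cv2.imwrite("pics/top0c.png",cv2.resize(a,(750,600),interpolation=cv2.INTER_CUBIC))
cv2.imwrite("pics/scene0c.png",cv2.resize(b,(624,600),interpolation=cv2.INTER_CUBIC))
E
```

```text
(no output)
```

View pics/top0c.png

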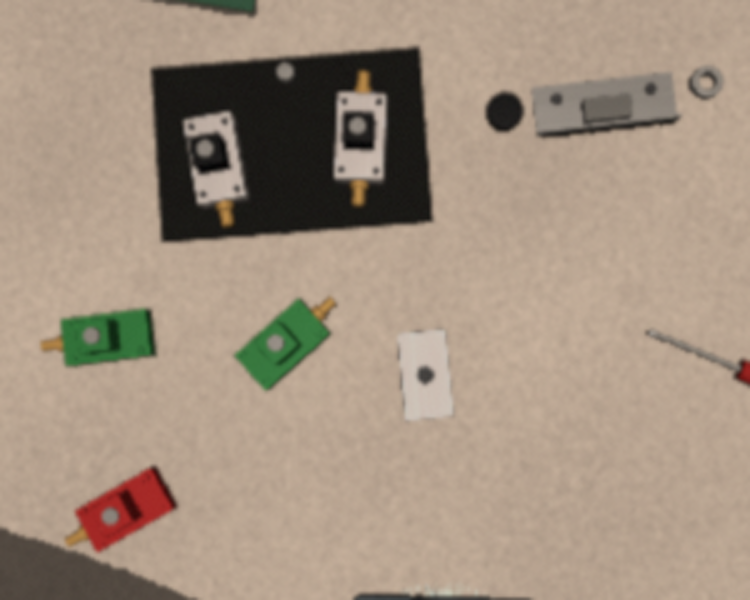

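View pics/scene0c.png

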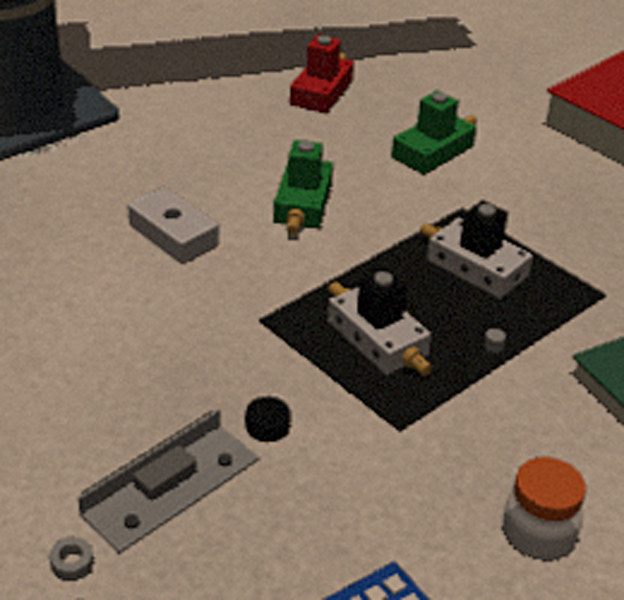

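The top view shows the valve (fitting on one end) as the left block on the mat, at about px (236,133), with its fitting toward the robot. The twin is at (294,124), and the bracket at (392,111) with its face toward the robot. The scene view agrees. Next I'll fit poses from both views.

```bash
cat > h.py <<'E'
import numpy as np, cv2
from scipy.optimize import minimize
from cell import telemetry, vision, ticket, spotter, robot
np.set_printoptions(precision=4,suppress=True)
def proj(n,P):
    c=vision.camera_params(n); T=np.linalg.inv(c["cam_to_world"]); f=200/np.tan(np.radians(c["fov_y"]/2))
    q=np.atleast_2d(P)@T[:3,:3].T+T[:3,3]
    return np.c_[c["cx"]-f*q[:,0]/q[:,2], c["cy"]+f*q[:,1]/q[:,2]]
def ray(n,u,v,z):
    c=vision.camera_params(n); T=c["cam_to_world"]; f=200/np.tan(np.radians(c["fov_y"]/2))
    d=T[:3,:3]@np.array([(u-c["cx"])/f,-(v-c["cy"])/f,-1]); o=T[:3,3]
    return o+d*(z-o[2])/d[2]
def box(x0,x1,y0,y1,z0,z1): return np.array([[x,y,z] for x in(x0,x1) for y in(y0,y1) for z in(z0,z1)])
VALVE=[box(-.045,.045,-.025,.025,0,.028),box(-.016,.016,-.016,.016,.028,.07),box(.045,.07,-.009,.009,.005,.023)]
TWIN=VALVE+[box(-.07,-.045,-.009,.009,.005,.023)]
def place(P,p):
    c,s=np.cos(p[2]),np.sin(p[2]); return P@np.array([[c,s,0],[-s,c,0],[0,0,1]])+[p[0],p[1],p[3]]
def render(n,model,p,S=8):
    m=np.zeros((400,640),np.uint8); sh=4
    big=np.zeros((400*4,640*4),np.uint8)
    for B in model:
        h=cv2.convexHull((((proj(n,place(B,p))+.5)*4-.5)*16).round().astype(np.int32))
        cv2.fillConvexPoly(big,h,255,shift=4)
    return cv2.resize(big,(640,400),interpolation=cv2.INTER_AREA)/255.
def fit(masks,model,p0,fixz=False):
    def cost(p):
        if fixz: p=np.r_[p,p0[3]]
        return sum(np.abs(render(n,model,p)-m).sum()/m.sum() for n,m in masks.items())
    x0=np.array(p0[:3] if fixz else p0,float); d=np.diag([.01,.01,.15,.01][:len(x0)])
    r=minimize(cost,x0,method="Nelder-Mead",options=dict(initial_simplex=np.vstack([x0,x0+d]),maxiter=300,xatol=1e-5,fatol=1e-5))
    return r.x,r.fun
def mask(n,t,px):
    best=None
    for k in range(4):
        vision.snapshot(n)
        for d in spotter.silhouettes(n,t):
            if np.hypot(*(np.array(d["pixel"])-px))<14 and d["conf"]>.15: return d["region"].astype(float)
E
python3 - <<'E'
from h import *
g=ray("top",236,133,.04); print(g)
px=proj("scene",g)[0]; print(px)
M={"top":mask("top","valve",(236,133)),"scene":mask("scene","valve",px)}
np.save("mv.npy",np.array([M["top"],M["scene"]]))
for k in M: print(k,M[k].sum())
for s in ({"top":M["top"]},{"scene":M["scene"]},M): print(list(s),fit(s,VALVE,[g[0],g[1],3.3,.003],len(s)==1))
print(fit(M,VALVE,[g[0],g[1],3.3,.003]))
# bracket
B={}
for n,px in(("top",(392.7,110.4)),("scene",(300.5,288.7))):
    B[n]=mask(n,"bracket",px); im=vision.snapshot(n)
    r=cv2.minAreaRect(np.argwhere(B[n]>0)[:,::-1].astype(np.float32)); print(n,B[n].sum(),r,cv2.boxPoints(r).tolist())
np.save("mb.npy",np.array([B["top"],B["scene"]]))
def cr(n,x,y,w,h,s):
    im=vision.snapshot(n)[y:y+h,x:x+w,::-1]; return cv2.resize(im,None,fx=s,fy=s,interpolation=cv2.INTER_CUBIC)
a=cr("top",350,90,90,40,8);b=cr("scene",255,255,90,70,4)
c=np.zeros((600,720,3),np.uint8);c[:320]=a;c[320:,:360]=b;cv2.imwrite("pics/br.png",c)
E
```

```text
[0.5429 0.2466 0.04  ]
[428.4879 188.7612]
top 733.0
scene 1124.0
['top'] (array([0.5461, 0.2513, 3.3187]), np.float64(0.1432201802958564))
['scene'] (array([0.5465, 0.2503, 3.3475]), np.float64(0.07099295234107877))
['top', 'scene'] (array([0.5461, 0.2513, 3.342 , 0.0019]), np.float64(0.2141047327448115))
(array([0.5461, 0.2513, 3.342 , 0.0019]), np.float64(0.2141047327448115))
top 1164.0 ((391.8075866699219, 111.49903869628906), (21.54163360595703, 57.27479934692383), 82.69424438476562) [[362.03302001953125, 104.45732116699219], [418.84283447265625, 97.17401123046875], [421.5821533203125, 118.54075622558594], [364.7723388671875, 125.82406616210938]]
scene 1935.0 ((298.6520080566406, 289.4261779785156), (29.177839279174805, 72.90267944335938), 56.97612762451172) [[260.1388244628906, 297.05975341796875], [321.2635803222656, 257.32861328125], [337.1651916503906, 281.7926025390625], [276.0404357910156, 321.52374267578125]]
```

View pics/br.png

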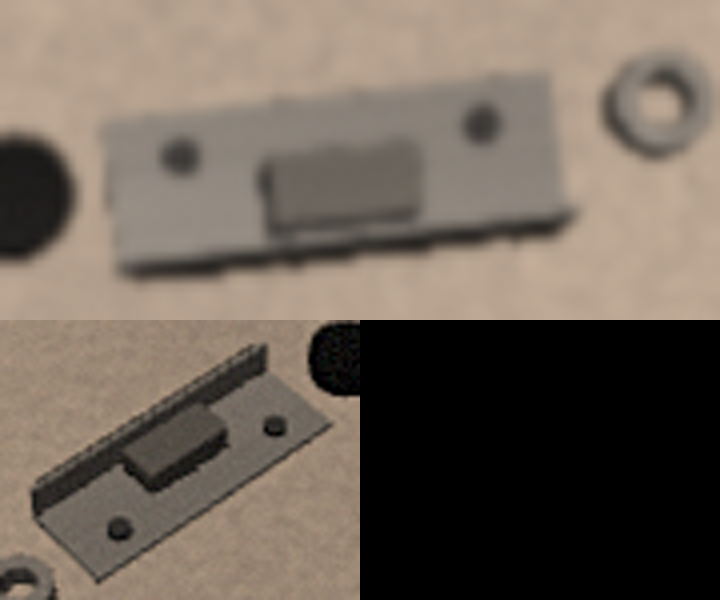

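```bash
cat > b.py <<'E'
from h import *
m=np.load("mb.npy"); B={"top":m[0],"scene":m[1]}
g=ray("top",392,122,0); print(g)
def mod(L,h): return [box(0,.005,-.07,.07,0,h),box(.003,.006,-.075,.075,0,h),box(0.003,L,-.075,.075,0,.004)]
for s in (B,{"top":m[0]},{"scene":m[1]}):
  def cost(p): return sum(np.abs(render(n,mod(p[3],.022),[p[0],p[1],p[2],0])-k).sum()/k.sum() for n,k in s.items())
  x0=np.array([g[0],g[1],.08,.055]); best=minimize(cost,x0,method="Nelder-Mead",options=dict(initial_simplex=np.vstack([x0,x0+np.diag([.01,.01,.1,.01])]),maxiter=400,xatol=1e-5,fatol=1e-5))
  print(list(s),best.x,best.fun)
# gradient-line refinement: front edge, darkness in top view (bottom front edge z=0) and scene (top front edge z=.022)
p=minimize(lambda p:sum(np.abs(render(n,mod(p[3],.022),[p[0],p[1],p[2],0])-k).sum()/k.sum() for n,k in B.items()),x0,method="Nelder-Mead").x
for n,z,ev in(("top",0.,0),("scene",.022,0)):
  im=np.mean([cv2.cvtColor(vision.snapshot(n),cv2.COLOR_RGB2GRAY).astype(np.float32) for _ in range(4)],0)
  pts=[]
  for y in np.linspace(-.065,.065,27):
    xs=np.arange(-.015,.012,.0005); P=np.c_[xs,0*xs+y,0*xs+z]; uv=proj(n,place(P,[p[0],p[1],p[2],0])).astype(np.float32)
    v=cv2.remap(im,uv[:,0].reshape(1,-1),uv[:,1].reshape(1,-1),cv2.INTER_LINEAR)[0]; gr=np.gradient(cv2.GaussianBlur(v.reshape(1,-1),(1,1),0)[0]); gr=np.convolve(gr,np.ones(5)/5,"same"); 
    pts.append((xs[3:-3][np.argmin(gr[3:-3])],y))
  pts=np.array(pts); k=np.polyfit(pts[:,1],pts[:,0],1); r=pts[:,0]-np.polyval(k,pts[:,1]); ok=abs(r)<.0025; k=np.polyfit(pts[ok,1],pts[ok,0],1)
  print(n,"front offset mm",k[1]*1e3,"slope",k[0],"yaw",p[2]-k[0],ok.sum(), (pts[:,0]*1e3)[::3])
E
python3 b.py
```

```text
[ 0.5898 -0.1602  0.    ]
['top', 'scene'] [ 0.5907 -0.1604  0.1265  0.053 ] 0.11171247784656899
['top'] [ 0.5907 -0.1616  0.1273  0.0541] 0.05170136783235631
['scene'] [ 0.5912 -0.1608  0.136   0.0513] 0.04932867203729037
top front offset mm -1.2962962962962832 slope -0.01007326007326008 yaw 0.1360879526006895 27 [-1.   0.  -0.5 -2.  -0.5 -1.5 -1.  -1.5 -2. ]
scene front offset mm -1.9074074074073946 slope -0.007081807081807085 yaw 0.1330964996092365 27 [-1.  -1.5 -1.5 -1.5 -2.  -2.  -2.5 -2.5 -2.5]
```

```bash
cat > plan.py <<'E'
import sys
from h import *
from scipy.spatial.transform import Rotation as R, Slerp
def plan(pos,psi,N,grip,p0=None):
    s=telemetry.sense(); a=np.array(s["ee_pos"]); ra=R.from_quat(s["ee_rot"])
    x=np.array([np.cos(psi),np.sin(psi),0]); z=np.array([0,0,-1.]); rb=R.from_matrix(np.c_[x,np.cross(z,x),z])
    q=Slerp([0,1],R.concatenate([ra,rb])); P=[a+(np.array(pos)-a)*i/N for i in range(N+1)]
    out=[]
    for i in range(N):
        r=q(i/N); t=(r.inv()*q((i+1)/N)).as_rotvec(); d=r.inv().apply(P[i+1]-P[i])*100
        out.append([*np.round(t,3).tolist(),*np.round(d,2).tolist(),grip])
    print("now",a,"psi",np.arctan2(*(ra.apply([1,0,0])[1::-1]))%(2*np.pi),"tilt",ra.apply([0,0,1])[:2],"w",s["gripper_width"],"F",s["wrist_force"],"t",s["clock"],"ff",s["finger_force"])
    for o in out: print(*o,sep=",")
a=list(map(float,sys.argv[1:])); plan(a[:3],a[3],int(a[4]),a[5])
E
python3 plan.py .546 .2515 .16 3.342 16 8.5
```

```text
now [0.1323 0.508  0.2015] psi 2.886776216877856 tilt [-0. -0.] w 0.08519314799146105 F [ 0.4835 -0.559  -0.0588] t 1.4 ff 0.0
-0.0,-0.0,-0.028,-2.91,-0.9,0.26,8.5
-0.0,-0.0,-0.028,-2.88,-0.98,0.26,8.5
-0.0,-0.0,-0.028,-2.85,-1.06,0.26,8.5
-0.0,-0.0,-0.028,-2.82,-1.14,0.26,8.5
-0.0,-0.0,-0.028,-2.79,-1.22,0.26,8.5
-0.0,-0.0,-0.028,-2.75,-1.3,0.26,8.5
-0.0,-0.0,-0.028,-2.71,-1.38,0.26,8.5
-0.0,-0.0,-0.028,-2.67,-1.46,0.26,8.5
-0.0,-0.0,-0.028,-2.63,-1.53,0.26,8.5
-0.0,-0.0,-0.028,-2.58,-1.61,0.26,8.5
-0.0,-0.0,-0.028,-2.54,-1.68,0.26,8.5
-0.0,-0.0,-0.028,-2.49,-1.75,0.26,8.5
-0.0,-0.0,-0.028,-2.44,-1.82,0.26,8.5
-0.0,-0.0,-0.028,-2.38,-1.89,0.26,8.5
-0.0,-0.0,-0.028,-2.33,-1.96,0.26,8.5
-0.0,-0.0,-0.028,-2.27,-2.02,0.26,8.5
```

send_rows:
  series: [0, 0, -0.028, -2.9, -0.9, 0.2, 8.5, 0, 0, -0.028, -2.9, -1.0, 0.2, 8.5, 0, 0, -0.028, -2.85, -1.05, 0.2, 8.5, 0, 0, -0.028, -2.8, -1.15, 0.2, 8.5, 0, 0, -0.028, -2.8, -1.2, 0.2, 8.5, 0, 0, -0.028, -2.75, -1.3, 0.2, 8.5, 0, 0, -0.028, -2.7, -1.4, 0.2, 8.5, 0, 0, -0.028, -2.65, -1.45, 0.2, 8.5]

```text
clock: 2.2
ee_pos: [0.3398, 0.3788, 0.1855]
ee_rot: [0.015, 1.0, 0.0, 0.0]
wrist_force: [-1.4, 0.8, -0.2]
gripper_width: 0.0848
finger_force: 0.0
```

send_rows:
  series: [0, 0, -0.028, -2.65, -1.55, 0.2, 8.5, 0, 0, -0.028, -2.6, -1.6, 0.2, 8.5, 0, 0, -0.028, -2.55, -1.7, 0.2, 8.5, 0, 0, -0.028, -2.5, -1.75, 0.2, 8.5, 0, 0, -0.028, -2.45, -1.8, 0.2, 8.5, 0, 0, -0.028, -2.4, -1.9, 0.2, 8.5, 0, 0, -0.028, -2.35, -1.95, 0.2, 8.5, 0, 0, -0.028, -2.25, -2.0, 0.2, 8.5]

```text
clock: 3.0
ee_pos: [0.5468, 0.2495, 0.1694]
ee_rot: [-0.097, 0.995, 0.0, 0.0]
wrist_force: [-1.5, 0.9, -0.1]
gripper_width: 0.0853
finger_force: 0.0
```

send_rows:
  series: [0, 0, 0, 0, 0, 0, 8.5, 0, 0, 0, 0, 0, 0, 8.5]

```text
clock: 3.2
ee_pos: [0.5459, 0.2498, 0.169]
ee_rot: [-0.096, 0.995, 0.0, -0.001]
wrist_force: [-1.3, -0.5, 0.5]
gripper_width: 0.0851
finger_force: 0.0
```

```bash
python3 plan.py .546 .2513 .038 3.342 8 8.5
```

```text
now [0.5459 0.2498 0.169 ] psi 3.333213101239742 tilt [-0.0013  0.0001] w 0.0851383813136837 F [-1.3054 -0.481   0.4858] t 3.2 ff 0.0
0.0,-0.0,-0.001,-0.01,0.02,1.64,8.5
0.0,-0.0,-0.001,-0.01,0.02,1.64,8.5
0.0,-0.0,-0.001,-0.01,0.02,1.64,8.5
0.0,-0.0,-0.001,-0.01,0.02,1.64,8.5
0.0,-0.0,-0.001,-0.01,0.02,1.64,8.5
0.0,-0.0,-0.001,-0.01,0.02,1.64,8.5
0.0,-0.0,-0.001,-0.01,0.02,1.64,8.5
0.0,-0.0,-0.001,-0.01,0.02,1.64,8.5
```

send_rows:
  series: [0, 0, 0, 0, 0, 1.6, 8.5, 0, 0, 0, 0, 0, 1.6, 8.5, 0, 0, 0, 0, 0, 1.6, 8.5, 0, 0, 0, 0, 0.1, 1.6, 8.5, 0, 0, 0, 0, 0, 1.6, 8.5, 0, 0, 0, 0, 0, 1.6, 8.5, 0, 0, 0, 0, 0, 1.6, 8.5, 0, 0, 0, 0, 0, 1.6, 8.5]

```text
clock: 4.0
ee_pos: [0.5445, 0.2524, 0.0414]
ee_rot: [-0.097, 0.995, 0.0, 0.0]
wrist_force: [-1.1, -0.3, 0.1]
gripper_width: 0.0847
finger_force: 0.0
```

send_rows:
  series: [0, 0, 0, 0, 0, 0.2, 5, 0, 0, 0, 0, 0, 0, 3, 0, 0, 0, 0, 0, 0, 2, 0, 0, 0, 0, 0, 0, 1, 0, 0, 0, 0, 0, 0, 1, 0, 0, 0, 0, 0, 0, 1, 0, 0, 0, 0, 0, 0, 1, 0, 0, 0, 0, 0, 0, 1]

```text
clock: 4.8
ee_pos: [0.5465, 0.2513, 0.0414]
ee_rot: [-0.096, 0.995, 0.0, 0.001]
wrist_force: [-2.5, -1.1, 5.7]
gripper_width: 0.0282
finger_force: 59.2
```

send_rows:
  series: [0, 0, 0, 0, 0, -1, 1, 0, 0, 0, 0, 0, -1.5, 1, 0, 0, 0, 0, 0, -2, 1, 0, 0, 0, 0, 0, -2, 1, 0, 0, 0, 0, 0, -2, 1, 0, 0, 0, 0, 0, 0, 1]

```text
clock: 5.4
ee_pos: [0.5479, 0.2522, 0.1287]
ee_rot: [-0.096, 0.995, 0.001, 0.003]
wrist_force: [1.2, -0.5, -3.7]
gripper_width: 0.0275
finger_force: 59.7
```

```bash
python3 - <<'E'
from h import *
s=telemetry.sense(); print(s["ee_pos"],s["gripper_width"],s["wrist_force"])
o=[]
for n in("scene","top"):
    im=vision.snapshot(n); u,v=proj(n,s["ee_pos"])[0].astype(int); print(u,v)
    o.append(cv2.resize(im[max(v-50,0):max(v-50,0)+100,u-65:u+65,::-1],(780,600))[:, :][::2,::2])
cv2.imwrite("pics/lift.png",cv2.resize(np.hstack(o),None,fx=1,fy=1))
E
```

```text
[0.5479 0.2522 0.1287] 0.027549936935138908 [ 1.1999 -0.4951 -3.7418]
436 158
226 123
```

View pics/lift.png

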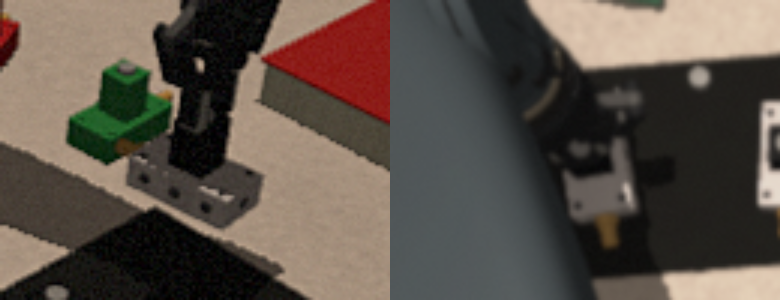

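send_rows:
  series: [0, 0, 0, 0, 0, -2, 1, 0, 0, 0, 0, 0, -2, 1, 0, 0, 0, 0, 0, 0, 1]

```text
clock: 5.8
ee_pos: [0.5465, 0.2516, 0.166]
ee_rot: [-0.096, 0.995, 0.0, 0.001]
wrist_force: [1.1, 0.2, -3.3]
gripper_width: 0.0277
finger_force: 60.0
```

```bash
python3 plan.py .5345 -.168 .165 4.845 16 1
```

```text
now [0.5465 0.2516 0.166 ] psi 3.3348243125039523 tilt [0.0027 0.001 ] w 0.027747427489987497 F [ 1.0791  0.1631 -3.2835] t 5.8 ff 60.00017981976271
-0.0,0.0,-0.094,0.58,-2.56,0.0,1.0
-0.0,0.0,-0.094,0.82,-2.49,0.0,1.0
-0.0,0.0,-0.094,1.05,-2.41,0.0,1.0
-0.0,0.0,-0.094,1.27,-2.3,0.0,1.0
-0.0,0.0,-0.094,1.48,-2.17,0.0,1.0
-0.0,0.0,-0.094,1.68,-2.02,0.0,1.0
-0.0,0.0,-0.094,1.86,-1.85,0.0,1.0
-0.0,0.0,-0.094,2.03,-1.67,0.0,1.0
-0.0,0.0,-0.094,2.17,-1.47,0.0,1.0
-0.0,0.0,-0.094,2.3,-1.26,0.0,1.0
-0.0,0.0,-0.094,2.41,-1.03,0.0,1.0
-0.0,0.0,-0.094,2.5,-0.8,0.0,1.0
-0.0,0.0,-0.094,2.56,-0.56,0.0,1.0
-0.0,0.0,-0.094,2.6,-0.32,0.0,1.0
-0.0,0.0,-0.094,2.62,-0.07,0.01,1.0
-0.0,0.0,-0.094,2.62,0.18,0.01,1.0
```

send_rows:
  series: [0, 0, -0.094, 0.6, -2.55, 0, 1, 0, 0, -0.094, 0.8, -2.5, 0, 1, 0, 0, -0.094, 1.05, -2.4, 0, 1, 0, 0, -0.094, 1.25, -2.3, 0, 1, 0, 0, -0.094, 1.5, -2.15, 0, 1, 0, 0, -0.094, 1.7, -2.0, 0, 1, 0, 0, -0.094, 1.85, -1.85, 0, 1, 0, 0, -0.094, 2.05, -1.65, 0, 1]

```text
clock: 6.6
ee_pos: [0.5373, 0.0407, 0.1619]
ee_rot: [-0.457, 0.889, 0.001, -0.002]
wrist_force: [0.6, 0.8, -3.8]
gripper_width: 0.0276
finger_force: 59.9
```

send_rows:
  series: [0, 0, -0.094, 2.15, -1.45, 0, 1, 0, 0, -0.094, 2.3, -1.25, 0, 1, 0, 0, -0.094, 2.4, -1.05, 0, 1, 0, 0, -0.094, 2.5, -0.8, 0, 1, 0, 0, -0.094, 2.55, -0.55, 0, 1, 0, 0, -0.094, 2.6, -0.3, 0, 1, 0, 0, -0.094, 2.6, -0.05, 0, 1, 0, 0, -0.094, 2.6, 0.2, 0, 1]

```text
clock: 7.4
ee_pos: [0.5298, -0.1677, 0.1618]
ee_rot: [0.752, -0.66, -0.002, 0.0]
wrist_force: [-0.5, -0.0, -2.8]
gripper_width: 0.0276
finger_force: 59.9
```

send_rows:
  series: [0, 0, 0, 0, 0, 0, 1, 0, 0, 0, 0, 0, 0, 1, 0, 0, 0, 0, 0, 0, 1]

```text
clock: 7.7
ee_pos: [0.5303, -0.1662, 0.163]
ee_rot: [0.75, -0.661, -0.001, 0.0]
wrist_force: [0.1, 0.0, -3.1]
gripper_width: 0.0276
finger_force: 59.9
```

```bash
python3 plan.py .5345 -.168 .060 4.845 6 1;  python3 - <<'E'
from h import *
s=telemetry.sense(); p=s["ee_pos"]
px=proj("scene",[p[0],p[1],p[2]-.01])[0]; print(px)
im=vision.snapshot("scene"); u,v=px.astype(int)
cv2.imwrite("pics/a1.png",cv2.resize(im[v-60:v+90,u-100:u+100,::-1],(800,600)))
for d in spotter.silhouettes("scene","valve"): print(d["conf"],d["pixel"],d["region"].sum())
E
```

```text
now [ 0.5303 -0.1662  0.163 ] psi 4.838760491808797 tilt [-0.0023  0.0016] w 0.02763038955549819 F [ 0.0798  0.0414 -3.0946] t 7.7 ff 59.8753110319376
0.0,0.0,-0.001,0.04,-0.07,1.72,1.0
0.0,0.0,-0.001,0.04,-0.07,1.72,1.0
0.0,0.0,-0.001,0.04,-0.07,1.72,1.0
0.0,0.0,-0.001,0.04,-0.07,1.72,1.0
0.0,0.0,-0.001,0.04,-0.07,1.72,1.0
0.0,0.0,-0.001,0.04,-0.07,1.72,1.0
[270.9971 211.5046]
0.9 [267.8, 219.6] 1554
0.74 [356.3, 168.0] 637
0.68 [363.7, 122.6] 595
0.59 [410.6, 148.8] 740
```

View pics/a1.png

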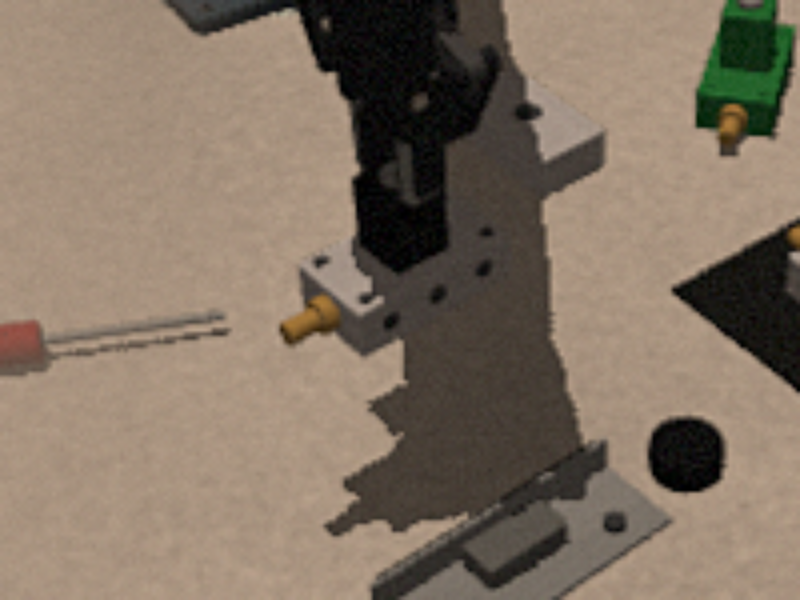

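```bash
python3 - <<'E'
from h import *
P=np.array([[.045,-.025,.028],[.045,.025,.028],[.045,.025,0],[-.045,.025,.028],[.07,0,.014]])
p0=[.5303,-.1662,4.8388,.125]
print((proj("scene",place(P,p0))-[170,151])*4)
im=vision.snapshot("scene"); m=None
for d in spotter.silhouettes("scene","valve"):
    if abs(d["pixel"][0]-268)<12 and abs(d["pixel"][1]-219)<12: m=d["region"].astype(np.uint8)
ov=im[:,:,::-1].copy(); r=(render("scene",VALVE,p0)>.5).astype(np.uint8)
big=cv2.resize(ov[171:251,220:330],(770,560),interpolation=cv2.INTER_CUBIC)
for k,c in((r,(0,0,255)),(m,(0,255,0))):
    cs,_=cv2.findContours(cv2.resize(k[171:251,220:330],(770,560),interpolation=cv2.INTER_LINEAR),0,2); cv2.drawContours(big,cs,-1,c,1)
cv2.imwrite("pics/ov.png",big)
E
```

```text
[[295.908  256.4615]
 [357.3266 309.6546]
 [362.0215 354.3159]
 [510.2464 227.7327]
 [284.3272 328.616 ]]
```

View pics/ov.png

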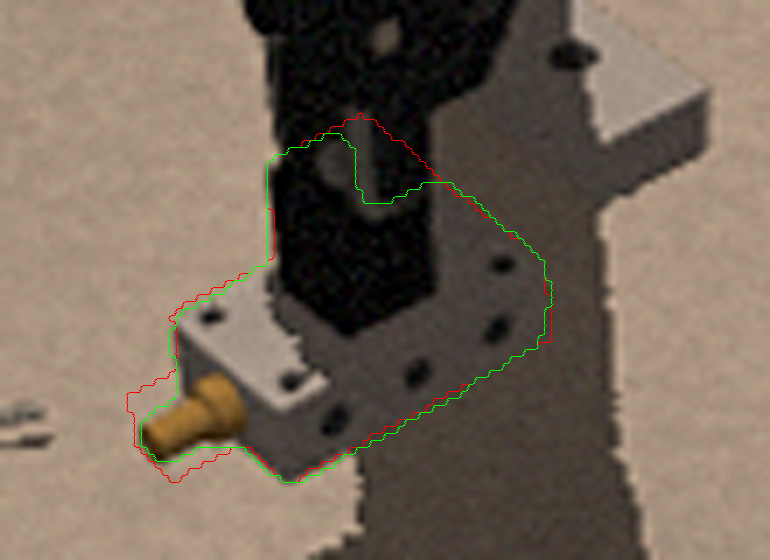

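send_rows:
  series: [0, 0, -0.006, 0.1, -0.2, 1.9, 1, 0, 0, 0, 0.1, -0.2, 1.9, 1, 0, 0, 0, 0, 0, 1.9, 1, 0, 0, 0, 0, 0, 1.9, 1, 0, 0, 0, 0, 0, 1.9, 1, 0, 0, 0, 0, 0, 1.5, 1, 0, 0, 0, 0, 0, 0.5, 1, 0, 0, 0, 0, 0, 0, 1]

```text
clock: 8.7
ee_pos: [0.5346, -0.1681, 0.0486]
ee_rot: [0.752, -0.659, -0.001, 0.0]
wrist_force: [0.3, 0.4, -4.4]
gripper_width: 0.0275
finger_force: 59.9
```

```bash
python3 plan.py .5543 -.1654 .038 4.846 1 1; python3 -c "
from h import *
print(np.mean([telemetry.sense()['ee_pos'] for _ in range(5)],0))"
```

```text
now [ 0.5346 -0.1681  0.0486] psi 4.845123358247766 tilt [-0.0017  0.0008] w 0.027457833911272267 F [ 0.2987  0.3953 -4.3694] t 8.7 ff 59.86628098413348
0.002,0.001,-0.001,-0.0,-1.99,1.06,1.0
[ 0.5346 -0.1681  0.0486]
```

send_rows:
  series: [0, 0, 0, 0, -0.5, 0.3, 1, 0, 0, 0, 0, -0.5, 0.3, 1, 0, 0, 0, 0, -0.5, 0.2, 1, 0, 0, 0, 0, 0, 0.1, 1, 0, 0, 0, 0, 0, 0, 1]

```text
clock: 9.2
ee_pos: [0.5502, -0.1666, 0.0404]
ee_rot: [0.752, -0.659, -0.0, 0.0]
wrist_force: [-0.3, -0.2, -3.3]
gripper_width: 0.0278
finger_force: 59.9
```

send_rows:
  series: [0, 0, 0, 0, 0, 0.1, 1, 0, 0, 0, 0, 0, 0, 1]

```text
clock: 9.4
ee_pos: [0.5499, -0.1666, 0.0394]
ee_rot: [0.752, -0.659, -0.0, 0.0]
wrist_force: [0.9, -0.8, -3.9]
gripper_width: 0.0277
finger_force: 59.9
```

send_rows:
  series: [0, 0, 0, 0, 0, 0.1, 1, 0, 0, 0, 0, 0, 0, 1]

```text
clock: 9.6
ee_pos: [0.5502, -0.1666, 0.0388]
ee_rot: [0.752, -0.659, 0.0, -0.0]
wrist_force: [-0.9, -0.0, -1.9]
gripper_width: 0.0278
finger_force: 60.4
```

send_rows:
  series: [0, 0, 0, 0, 0, 0.05, 1, 0, 0, 0, 0, 0, 0, 1]

```text
clock: 9.8
ee_pos: [0.5504, -0.1665, 0.0386]
ee_rot: [0.752, -0.659, 0.0, -0.0]
wrist_force: [0.3, 0.8, -0.2]
gripper_width: 0.0276
finger_force: 61.3
```

send_rows:
  series: [0, 0, 0, 0, 0, 0.05, 1, 0, 0, 0, 0, 0, 0, 1]

```text
clock: 10.0
ee_pos: [0.5507, -0.1665, 0.0385]
ee_rot: [0.752, -0.659, 0.0, -0.0]
wrist_force: [-0.9, 2.0, 2.2]
gripper_width: 0.0278
finger_force: 62.3
```

send_rows:
  series: [0, 0, 0, 0, -0.4, 0, 1, 0, 0, 0, 0, -0.4, 0, 1, 0, 0, 0, 0, -0.2, 0, 1, 0, 0, 0, 0, 0, 0, 1]

```text
clock: 10.4
ee_pos: [0.5586, -0.1665, 0.0385]
ee_rot: [0.752, -0.659, -0.0, 0.002]
wrist_force: [-5.3, 0.0, 4.6]
gripper_width: 0.0278
finger_force: 63.4
```

send_rows:
  series: [0, 0, 0, 0, -0.1, 0, 1, 0, 0, 0, 0, 0, 0, 1]

```text
clock: 10.6
ee_pos: [0.5589, -0.1664, 0.0386]
ee_rot: [0.752, -0.659, -0.001, 0.003]
wrist_force: [-6.8, 0.4, 6.6]
gripper_width: 0.0277
finger_force: 63.7
```

send_rows:
  series: [0, 0, 0, 0, -0.1, 0, 1, 0, 0, 0, 0, 0, 0, 1]

```text
clock: 10.8
ee_pos: [0.56, -0.1663, 0.0385]
ee_rot: [0.752, -0.659, -0.001, 0.002]
wrist_force: [-6.5, -0.4, 6.4]
gripper_width: 0.0277
finger_force: 63.6
```

send_rows:
  series: [0, 0, 0, 0, -0.1, 0, 1, 0, 0, 0, 0, 0, 0, 1]

```text
clock: 11.0
ee_pos: [0.5609, -0.1662, 0.0385]
ee_rot: [0.752, -0.659, -0.001, 0.003]
wrist_force: [-7.1, -0.3, 5.9]
gripper_width: 0.0276
finger_force: 63.6
```

send_rows:
  series: [0, 0, 0, 0, 0, -0.1, 1, 0, 0, 0, 0, 0, 0, 1]

```text
clock: 11.2
ee_pos: [0.5625, -0.1657, 0.0385]
ee_rot: [0.752, -0.659, 0.0, 0.001]
wrist_force: [-3.1, -0.9, 1.1]
gripper_width: 0.0279
finger_force: 62.0
```

send_rows:
  series: [0, 0, 0, 0, -0.1, 0, 1, 0, 0, 0, 0, 0, 0, 1]

```text
clock: 11.4
ee_pos: [0.5633, -0.1654, 0.0385]
ee_rot: [0.752, -0.659, -0.0, 0.001]
wrist_force: [-4.5, -1.9, 2.1]
gripper_width: 0.0279
finger_force: 62.4
```

send_rows:
  series: [0, 0, 0, 0, -0.1, 0, 1, 0, 0, 0, 0, 0, 0, 1]

```text
clock: 11.6
ee_pos: [0.5636, -0.1653, 0.0385]
ee_rot: [0.752, -0.659, -0.001, 0.002]
wrist_force: [-6.8, -2.1, 4.2]
gripper_width: 0.0274
finger_force: 62.7
```

send_rows:
  series: [0, 0, 0, 0, -0.1, 0, 1, 0, 0, 0, 0, 0, 0, 1]

```text
clock: 11.8
ee_pos: [0.5639, -0.1652, 0.0387]
ee_rot: [0.752, -0.659, -0.001, 0.002]
wrist_force: [-9.2, -2.4, 5.5]
gripper_width: 0.0278
finger_force: 63.0
```

send_rows:
  series: [0, 0, 0, 0, -0.1, 0, 1, 0, 0, 0, 0, 0, 0, 1]

```text
clock: 12.0
ee_pos: [0.564, -0.1651, 0.0387]
ee_rot: [0.752, -0.659, -0.002, 0.003]
wrist_force: [-9.3, -2.2, 6.8]
gripper_width: 0.028
finger_force: 63.4
```

```bash
python3 plan.py .5643 -.1654 .038 4.846 1 1; python3 -c "
from h import *
print(telemetry.sense()['moment'])
im=vision.snapshot('scene'); cv2.imwrite('pics/c1.png',cv2.resize(im[215:325,240:360,::-1],(655,600),interpolation=cv2.INTER_CUBIC))"
```

```text
now [ 0.564  -0.1651  0.0387] psi 4.8436364785413595 tilt [-0.0062 -0.0018] w 0.027984981237519264 F [-9.3311 -2.1784  6.8044] t 12.0 ff 63.3728713542223
0.006,-0.001,-0.002,0.03,-0.03,0.07,1.0
[-0.4933  2.403  -0.1082]
```

View pics/c1.png

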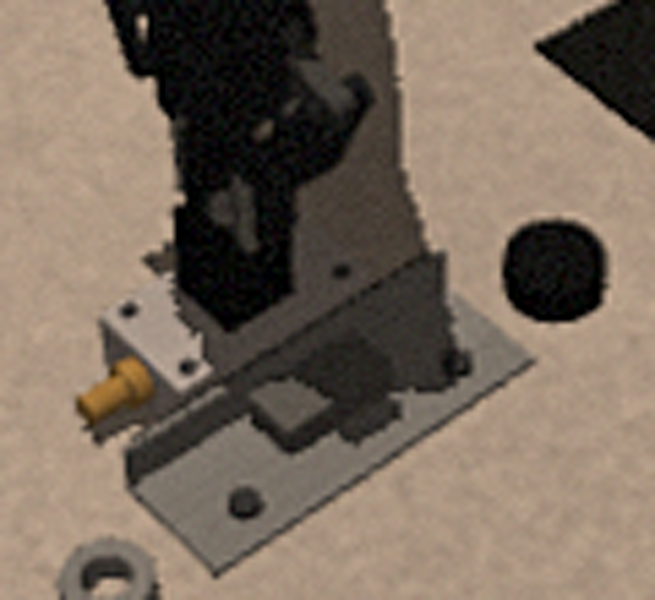

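send_rows:
  series: [0, 0, 0, 0, 0, -0.1, 1, 0, 0, 0, 0, 0, 0, 1, 0, 0, 0, 0, 0, 0, 1, 0, 0, 0, 0, 0, 0, 1, 0, 0, 0, 0, 0, 0, 1, 0, 0, 0, 0, 0, 0, 1, 0, 0, 0, 0, 0, 0, 1, 0, 0, 0, 0, 0, 0, 1]

```text
clock: 12.85
ee_pos: [0.564, -0.1651, 0.0387]
ee_rot: [0.752, -0.659, -0.002, 0.003]
wrist_force: [-8.1, -2.1, 3.4]
gripper_width: 0.0281
finger_force: 62.3
```

send_rows:
  series: [0, 0, 0, 0, 0, 0, 1, 0, 0, 0, 0, 0, 0, 1, 0, 0, 0, 0, 0, 0, 1, 0, 0, 0, 0, 0, 0, 1, 0, 0, 0, 0, 0, 0, 1, 0, 0, 0, 0, 0, 0, 1, 0, 0, 0, 0, 0, 0, 1]

```text
clock: 13.55
ee_pos: [0.564, -0.1651, 0.0387]
ee_rot: [0.752, -0.659, -0.002, 0.003]
wrist_force: [-7.9, -4.1, 3.3]
gripper_width: 0.0279
finger_force: 62.3
```

```bash
python3 plan.py .5643 -.1654 .038 4.846 1 1
```

```text
now [ 0.564  -0.1651  0.0387] psi 4.8434797872909865 tilt [-0.0063 -0.0014] w 0.027853058507798237 F [-7.9104 -4.0561  3.2579] t 13.55 ff 62.29368595406413
0.006,-0.001,-0.003,0.03,-0.02,0.07,1.0
```

send_rows:
  series: [0, 0, 0, 0, 0.3, -0.5, 1, 0, 0, 0, 0, 0.3, -1.5, 1, 0, 0, 0, 0, 0.5, -2, 1, 0, 0, 0, 0, 0.5, -1.5, 1, 0, 0, 0, 0, 0.5, 0, 1, 0, 0, 0, 0, 0, 0, 1]

```text
clock: 14.15
ee_pos: [0.5464, -0.1673, 0.0953]
ee_rot: [0.752, -0.659, 0.001, -0.0]
wrist_force: [-0.2, 0.4, -4.5]
gripper_width: 0.0278
finger_force: 60.0
```

```bash
python3 plan.py .5285 -.1690 .09 3.274 14 1
```

```text
now [ 0.5464 -0.1673  0.0953] psi 4.844634682275241 tilt [ 0.0018 -0.0004] w 0.02777803709270041 F [-0.2004  0.4438 -4.4829] t 14.15 ff 60.013541243970394
-0.0,0.0,0.112,-0.0,0.13,0.04,1.0
-0.0,0.0,0.112,0.01,0.13,0.04,1.0
-0.0,0.0,0.112,0.02,0.13,0.04,1.0
-0.0,0.0,0.112,0.04,0.12,0.04,1.0
-0.0,0.0,0.112,0.05,0.12,0.04,1.0
-0.0,0.0,0.112,0.06,0.11,0.04,1.0
-0.0,0.0,0.112,0.08,0.1,0.04,1.0
-0.0,0.0,0.112,0.09,0.09,0.04,1.0
-0.0,0.0,0.112,0.1,0.08,0.04,1.0
-0.0,0.0,0.112,0.11,0.07,0.04,1.0
-0.0,0.0,0.112,0.11,0.06,0.04,1.0
-0.0,0.0,0.112,0.12,0.05,0.04,1.0
-0.0,0.0,0.112,0.12,0.03,0.04,1.0
-0.0,0.0,0.112,0.13,0.02,0.04,1.0
```

send_rows:
  series: [0, 0, 0.112, 0, 0.13, 0, 1, 0, 0, 0.112, 0, 0.13, 0, 1, 0, 0, 0.112, 0, 0.13, 0, 1, 0, 0, 0.112, 0.05, 0.12, 0, 1, 0, 0, 0.112, 0.05, 0.12, 0, 1, 0, 0, 0.112, 0.05, 0.1, 0, 1, 0, 0, 0.112, 0.1, 0.1, 0, 1]

```text
clock: 14.85
ee_pos: [0.5366, -0.1674, 0.0929]
ee_rot: [-0.442, 0.897, 0.001, -0.0]
wrist_force: [0.1, -0.5, -3.4]
gripper_width: 0.028
finger_force: 60.0
```

send_rows:
  series: [0, 0, 0.112, 0.1, 0.1, 0, 1, 0, 0, 0.112, 0.1, 0.1, 0, 1, 0, 0, 0.112, 0.1, 0.05, 0, 1, 0, 0, 0.112, 0.1, 0.05, 0, 1, 0, 0, 0.112, 0.1, 0.05, 0, 1, 0, 0, 0.112, 0.1, 0.05, 0, 1, 0, 0, 0.112, 0.1, 0, 0, 1, 0, 0, 0, 0, 0, 0, 1]

```text
clock: 15.65
ee_pos: [0.5283, -0.1682, 0.093]
ee_rot: [-0.068, 0.998, 0.001, -0.001]
wrist_force: [0.8, -0.1, -4.5]
gripper_width: 0.0274
finger_force: 60.0
```

send_rows:
  series: [0, 0, 0, 0, 0, 0, 1, 0, 0, 0, 0, 0, 0, 1]

```text
clock: 15.85
ee_pos: [0.5288, -0.1685, 0.0939]
ee_rot: [-0.068, 0.998, 0.0, -0.0]
wrist_force: [-0.8, 0.3, -3.5]
gripper_width: 0.0279
finger_force: 60.0
```

```bash
python3 plan.py .5295 -.1688 .0405 3.274 4 1
```

```text
now [ 0.5288 -0.1685  0.0939] psi 3.2784456753769726 tilt [-0.0007  0.0005] w 0.02791381829195171 F [-0.7995  0.3211 -3.455 ] t 15.85 ff 59.97870672494173
0.0,-0.0,0.001,-0.02,-0.01,1.34,1.0
0.0,-0.0,0.001,-0.02,-0.01,1.34,1.0
0.0,-0.0,0.001,-0.02,-0.01,1.34,1.0
0.0,-0.0,0.001,-0.02,-0.01,1.34,1.0
```

send_rows:
  series: [0, 0, 0.004, 0, 0, 1.5, 1, 0, 0, 0, 0, 0, 1.5, 1, 0, 0, 0, 0, 0, 1.5, 1, 0, 0, 0, -0.2, 0, 0.7, 1, 0, 0, 0, -0.3, 0, 0.1, 1, 0, 0, 0, -0.3, 0, 0, 1, 0, 0, 0, 0, 0, 0, 1, 0, 0, 0, 0, 0, 0, 1]

```text
clock: 16.65
ee_pos: [0.5378, -0.1678, 0.0422]
ee_rot: [-0.066, 0.998, -0.0, 0.001]
wrist_force: [-0.8, -0.3, -4.1]
gripper_width: 0.0277
finger_force: 60.0
```

```bash
python3 plan.py .5440 -.1668 .0390 3.2743 4 1
```

```text
now [ 0.5378 -0.1678  0.0422] psi 3.273052389688963 tilt [ 0.0015 -0.0005] w 0.02765116808968924 F [-0.7634 -0.2731 -4.145 ] t 16.65 ff 59.97728185728192
-0.0,0.0,-0.0,-0.16,0.01,0.08,1.0
-0.0,0.0,-0.0,-0.16,0.01,0.08,1.0
-0.0,0.0,-0.0,-0.16,0.01,0.08,1.0
-0.0,0.0,-0.0,-0.16,0.01,0.08,1.0
```

send_rows:
  series: [0, 0, 0, -0.2, 0, 0.15, 1, 0, 0, 0, -0.2, 0, 0.1, 1, 0, 0, 0, 0, 0, 0, 1, 0, 0, 0, 0, 0, 0, 1]

```text
clock: 17.05
ee_pos: [0.5409, -0.1671, 0.039]
ee_rot: [-0.066, 0.998, 0.0, -0.0]
wrist_force: [-0.5, -1.0, -3.3]
gripper_width: 0.0275
finger_force: 60.0
```

send_rows:
  series: [0, 0, 0, -0.1, 0, 0, 1, 0, 0, 0, 0, 0, 0, 1]

```text
clock: 17.25
ee_pos: [0.542, -0.167, 0.039]
ee_rot: [-0.066, 0.998, -0.0, 0.0]
wrist_force: [1.0, -0.0, -3.7]
gripper_width: 0.0278
finger_force: 60.0
```

send_rows:
  series: [0, 0, 0, -0.1, 0, 0, 1, 0, 0, 0, 0, 0, 0, 1]

```text
clock: 17.45
ee_pos: [0.5431, -0.1669, 0.039]
ee_rot: [-0.066, 0.998, -0.0, 0.0]
wrist_force: [0.3, -0.0, -4.4]
gripper_width: 0.0274
finger_force: 59.9
```

send_rows:
  series: [0, 0, 0, -0.1, 0, 0, 1, 0, 0, 0, 0, 0, 0, 1]

```text
clock: 17.65
ee_pos: [0.5441, -0.1668, 0.039]
ee_rot: [-0.066, 0.998, -0.0, 0.0]
wrist_force: [1.0, -0.2, -4.2]
gripper_width: 0.0276
finger_force: 60.0
```

send_rows:
  series: [0, 0, 0, -0.1, 0, 0, 1, 0, 0, 0, 0, 0, 0, 1]

```text
clock: 17.85
ee_pos: [0.545, -0.1666, 0.039]
ee_rot: [-0.066, 0.998, -0.0, -0.0]
wrist_force: [0.3, 0.6, -3.9]
gripper_width: 0.0275
finger_force: 60.0
```

send_rows:
  series: [0, 0, 0, -0.1, 0, 0, 1, 0, 0, 0, 0, 0, 0, 1]

```text
clock: 18.05
ee_pos: [0.5455, -0.1665, 0.0391]
ee_rot: [-0.065, 0.998, -0.0, -0.0]
wrist_force: [-2.1, -0.4, -3.1]
gripper_width: 0.0276
finger_force: 60.5
```

send_rows:
  series: [0, 0, 0, -0.1, 0, 0, 1, 0, 0, 0, 0, 0, 0, 1]

```text
clock: 18.25
ee_pos: [0.546, -0.1664, 0.0393]
ee_rot: [-0.065, 0.998, -0.0, -0.001]
wrist_force: [-5.1, 0.2, -0.1]
gripper_width: 0.0275
finger_force: 61.4
```

send_rows:
  series: [0, 0, 0, 0, 0, 0.1, 1, 0, 0, 0, 0, 0, 0, 1]

```text
clock: 18.45
ee_pos: [0.5458, -0.1667, 0.039]
ee_rot: [-0.065, 0.998, -0.0, -0.001]
wrist_force: [-6.0, 0.3, 3.8]
gripper_width: 0.0277
finger_force: 62.9
```

```bash
python3 plan.py .5454 -.1665 .0385 3.2743 1 1;python3 -c "
from h import *
print(telemetry.sense()['moment'])"
```

```text
now [ 0.5458 -0.1667  0.039 ] psi 3.272426002159787 tilt [-0.0018 -0.0008] w 0.02767709861949719 F [-5.9762  0.3277  3.8041] t 18.45 ff 62.8666615113616
-0.001,-0.002,-0.002,0.04,0.03,0.05,1.0
[ 0.1233  1.3756 -0.0168]
```

send_rows:
  series: [0, 0, 0, 0, 0, 0.05, 1, 0, 0, 0, 0, 0, 0, 1]

```text
clock: 18.65
ee_pos: [0.5458, -0.1668, 0.0389]
ee_rot: [-0.065, 0.998, -0.0, -0.001]
wrist_force: [-7.2, 0.5, 4.9]
gripper_width: 0.0279
finger_force: 63.3
```

send_rows:
  series: [0, 0, 0, 0, 0, 0, 3.6, 0, 0, 0, 0, 0, 0, 4.5, 0, 0, 0, 0, 0, 0, 6, 0, 0, 0, 0, 0, 0, 8, 0, 0, 0, 0, 0, 0, 8.5, 0, 0, 0, 0, 0, 0, 8.5]

```text
clock: 19.25
ee_pos: [0.5471, -0.1664, 0.0375]
ee_rot: [-0.066, 0.998, -0.0, 0.0]
wrist_force: [0.0, -0.4, 0.6]
gripper_width: 0.0854
finger_force: 0.0
```

send_rows:
  series: [0, 0, 0, 0, 0, -1, 8.5, 0, 0, 0, 0, 0, -2, 8.5, 0, 0, 0, 0, 0, -3, 8.5, 0, 0, 0, 0, 0, -4, 8.5, 0, 0, 0, 2, 0, -4, 8.5, 0, 0, 0, 4, 0, 0, 8.5, 0, 0, 0, 4, 0, 0, 8.5, 0, 0, 0, 4, 0, 0, 8.5]

```text
clock: 20.05
ee_pos: [0.4073, -0.185, 0.1791]
ee_rot: [-0.066, 0.998, -0.001, 0.001]
wrist_force: [0.3, -0.4, 0.2]
gripper_width: 0.0849
finger_force: 0.0
```

send_rows:
  series: [0, 0, 0, 3, 0, 0, 8.5, 0, 0, 0, 0, 0, 0, 8.5, 0, 0, 0, 0, 0, 0, 8.5]

```text
clock: 20.35
ee_pos: [0.3786, -0.189, 0.1785]
ee_rot: [-0.065, 0.998, -0.001, 0.001]
wrist_force: [0.3, 0.3, 0.9]
gripper_width: 0.0851
finger_force: 0.0
```

```bash
python3 - <<'E'
from h import *
o=[0.5892,-.1608]; y=.1335
c=[o[0]-.045*np.cos(y),o[1]-.045*np.sin(y),y+np.pi,0]; print(c)
M={}
for n in("top","scene"):
    m=mask(n,"valve",proj(n,[c[0],c[1],.03])[0])
    if m is not None:
        M[n]=m; print(n,m.sum(),fit({n:m},VALVE,c,True))
if len(M)==2: print(fit(M,VALVE,c,True))
a=vision.snapshot("top")[90:150,350:440,::-1]; b=vision.snapshot("scene")[210:325,240:360,::-1]
a=cv2.resize(a,(400,267),interpolation=cv2.INTER_CUBIC); b=cv2.resize(b,(400,383),interpolation=cv2.INTER_CUBIC)
cv2.imwrite("pics/fin.png",cv2.resize(np.vstack([a,b]),(369,600)))
E
```

```text
[np.float64(0.5446004054175796), np.float64(-0.16678967136692333), 3.2750926535897933, 0]
top 784.0 (array([ 0.5437, -0.1671,  3.2742]), np.float64(0.09214185674269708))
scene 1176.0 (array([ 0.5428, -0.1668,  3.2445]), np.float64(0.20985394157663068))
(array([ 0.5433, -0.167 ,  3.2645]), np.float64(0.309078631452581))
```

View pics/fin.png

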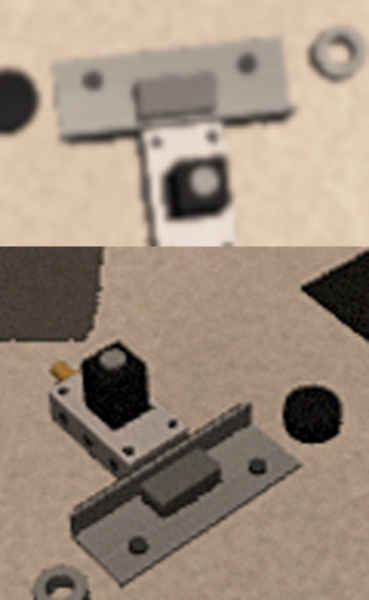

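Both views show the valve upright, its plain end flush against the middle of the face and its fitting toward the robot. The gripper is clear, so I'm handing it in.

```bash
python3 -c "
from cell import ticket
print(ticket.finish_job())"
```

```text
the job is handed in; nothing more can be done
None
```

The one-fitting manifold was held still for about 1.5 s with its long side against the middle of the bracket's upright. I then lifted it, gave it a quarter turn, set its plain end square against the middle and let go; the twin was left alone and the job is handed in at about 20 s (no verdict returned).

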